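# Find the tired spring pad and hold its tag down

### The job

One of the three spring-mounted graphite pads on the glass-bead bench has a tired spring. With the fingertips press each pad about a centimetre down for a moment and let it up again, from the robot's left to its right; then push the marker tag of the softest pad all the way down, leaving the other two tags up, and finish while still holding it down, with that pad sunk about a centimetre under the light push but not hard against its stop. Only press: pick nothing up and leave everything else where it stands.

Things in the scene. Friction and masses are not known exactly. Their poses are not given: they have to be found in the camera images.
- mount_a: one of three like spring mounts screwed to the bench side by side, about 270 mm apart, in any order (the letter tells nothing), turned up to 0.5 rad: aluminium base 150 x 70 x 10 mm with a black graphite pad on a coil spring and, carried by the pad on an arm in the mount's own -x, a brass marker tag. Origin on the bench under the pad centre, z up
- pad_a_top (a point): centre of the flat top of the graphite pad of mount_a, 62 mm above the bench when up; the pad is 60 mm (mount's x) x 56 mm x 20 mm thick; moves down with the pad
- pad_a (a joint): how far the pad of mount_a (with its tag) is pressed down, m: 0 up, 0.015 at its stop. It springs back by itself. 10 mm down takes 9 to 12 N on the firm pads and 2.6 N on the soft one, which reaches its stop at 3.5 N; the firm ones do not move at all below 3.5 N
- tag_a_top (a point): centre of the top of the marker tag of mount_a, 80 mm from the pad's centre in the mount's -x: a flat brass lip 18 mm (x) x 28 mm x 6 mm on a blade sliding in a guide on the pad's arm. Its top is 24 mm above the pad's top at joint value 0, 6 mm above it when fully down; it rides down with the pad
- tag_a (a joint): how far the tag of mount_a is pushed down relative to its pad, m: 0 to 0.004 at the start (up), 0.018 at its stop (fully down). It slides at about 2.2 N and stays where it is left; under that push the soft pad first sinks about 7 mm, a firm pad stays up
- mount_b: one of three like spring mounts screwed to the bench side by side, about 270 mm apart, in any order (the letter tells nothing), turned up to 0.5 rad: aluminium base 150 x 70 x 10 mm with a black graphite pad on a coil spring and, carried by the pad on an arm in the mount's own -x, a brass marker tag. Origin on the bench under the pad centre, z up
- pad_b_top (a point): centre of the flat top of the graphite pad of mount_b, 62 mm above the bench when up; the pad is 60 mm (mount's x) x 56 mm x 20 mm thick; moves down with the pad
- pad_b (a joint): how far the pad of mount_b (with its tag) is pressed down, m: 0 up, 0.015 at its stop. It springs back by itself. 10 mm down takes 9 to 12 N on the firm pads and 2.6 N on the soft one, which reaches its stop at 3.5 N; the firm ones do not move at all below 3.5 N
- tag_b_top (a point): centre of the top of the marker tag of mount_b, 80 mm from the pad's centre in the mount's -x: a flat brass lip 18 mm (x) x 28 mm x 6 mm on a blade sliding in a guide on the pad's arm. Its top is 24 mm above the pad's top at joint value 0, 6 mm above it when fully down; it rides down with the pad
- tag_b (a joint): how far the tag of mount_b is pushed down relative to its pad, m: 0 to 0.004 at the start (up), 0.018 at its stop (fully down). It slides at about 2.2 N and stays where it is left; under that push the soft pad first sinks about 7 mm, a firm pad stays up
- mount_c: one of three like spring mounts screwed to the bench side by side, about 270 mm apart, in any order (the letter tells nothing), turned up to 0.5 rad: aluminium base 150 x 70 x 10 mm with a black graphite pad on a coil spring and, carried by the pad on an arm in the mount's own -x, a brass marker tag. Origin on the bench under the pad centre, z up
- pad_c_top (a point): centre of the flat top of the graphite pad of mount_c, 62 mm above the bench when up; the pad is 60 mm (mount's x) x 56 mm x 20 mm thick; moves down with the pad
- pad_c (a joint): how far the pad of mount_c (with its tag) is pressed down, m: 0 up, 0.015 at its stop. It springs back by itself. 10 mm down takes 9 to 12 N on the firm pads and 2.6 N on the soft one, which reaches its stop at 3.5 N; the firm ones do not move at all below 3.5 N
- tag_c_top (a point): centre of the top of the marker tag of mount_c, 80 mm from the pad's centre in the mount's -x: a flat brass lip 18 mm (x) x 28 mm x 6 mm on a blade sliding in a guide on the pad's arm. Its top is 24 mm above the pad's top at joint value 0, 6 mm above it when fully down; it rides down with the pad
- tag_c (a joint): how far the tag of mount_c is pushed down relative to its pad, m: 0 to 0.004 at the start (up), 0.018 at its stop (fully down). It slides at about 2.2 N and stays where it is left; under that push the soft pad first sinks about 7 mm, a firm pad stays up
- bead_jar: small glass jar with steel lid, 44 mm across, 50 mm tall, among the mounts; loose, not to be disturbed; origin at the middle of its underside
- copper_ring: copper ring, 48 mm across, 18 mm high, lying flat among the mounts; loose, not to be disturbed; origin at the middle of its underside
- bottle: grey plastic bottle with red cap, 60 mm across, 150 mm tall, beyond the mounts; loose, not to be disturbed; origin at the middle of its underside
- reamer: wood-handled hand tool 170 mm long lying along its x axis, to the left of the mounts; loose, not to be disturbed; origin at the middle of its length on the bench
- steel_cup: empty steel cup, 70 mm across, 60 mm tall, beyond the mounts; loose, not to be disturbed; origin at the middle of its underside
- rod_block: wooden block 60 x 100 x 30 mm holding four upright glass rods, 105 mm tall in all, beyond the mounts; loose, not to be disturbed; origin at the middle of its underside
- brass_weight: knobbed brass weight, 40 mm across, 46 mm tall, to the right of the mounts; loose, not to be disturbed; origin at the middle of its underside
There are look-alikes about, which are no part of the job. Leave any purple look-alike of the mount_c alone.

How it is judged:
On the way, in this order (a step that is already met when the one before it is completed fails the run):
1. all tags being up, the pad on the robot's left alone is pressed down at least 5 mm by the fingers (((value of joint pad_a above 0.005 m and contact force between mount_a and the fingers above 0.5 N and world y of mount_a above 0.135 m and value of joint each of pad_b, pad_c below 0.002 m and value of joint each of tag_a, tag_b, tag_c below 0.008 m) or (value of joint pad_b above 0.005 m and contact force between mount_b and the fingers above 0.5 N and world y of mount_b above 0.135 m and value of joint each of pad_a, pad_c below 0.002 m and value of joint each of tag_a, tag_b, tag_c below 0.008 m) or (value of joint pad_c above 0.005 m and contact force between mount_c and the fingers above 0.5 N and world y of mount_c above 0.135 m and value of joint each of pad_a, pad_b below 0.002 m and value of joint each of tag_a, tag_b, tag_c below 0.008 m))), for 0.1 s.
2. then, the other pads and all tags being up, the middle pad is pressed down at least 5 mm (((value of joint pad_a above 0.005 m and contact force between mount_a and the fingers above 0.5 N and world y of mount_a between -0.135 and 0.135 m and value of joint each of pad_b, pad_c below 0.002 m and value of joint each of tag_a, tag_b, tag_c below 0.008 m) or (value of joint pad_b above 0.005 m and contact force between mount_b and the fingers above 0.5 N and world y of mount_b between -0.135 and 0.135 m and value of joint each of pad_a, pad_c below 0.002 m and value of joint each of tag_a, tag_b, tag_c below 0.008 m) or (value of joint pad_c above 0.005 m and contact force between mount_c and the fingers above 0.5 N and world y of mount_c between -0.135 and 0.135 m and value of joint each of pad_a, pad_b below 0.002 m and value of joint each of tag_a, tag_b, tag_c below 0.008 m))), for 0.1 s.
3. then, the other pads and all tags being up, the pad on the robot's right is pressed down at least 5 mm (((value of joint pad_a above 0.005 m and contact force between mount_a and the fingers above 0.5 N and world y of mount_a below -0.135 m and value of joint each of pad_b, pad_c below 0.002 m and value of joint each of tag_a, tag_b, tag_c below 0.008 m) or (value of joint pad_b above 0.005 m and contact force between mount_b and the fingers above 0.5 N and world y of mount_b below -0.135 m and value of joint each of pad_a, pad_c below 0.002 m and value of joint each of tag_a, tag_b, tag_c below 0.008 m) or (value of joint pad_c above 0.005 m and contact force between mount_c and the fingers above 0.5 N and world y of mount_c below -0.135 m and value of joint each of pad_a, pad_b below 0.002 m and value of joint each of tag_a, tag_b, tag_c below 0.008 m))), for 0.1 s.
At the end, for the whole second after the job is handed in: the fingers hold one mount's tag at least 15 mm down (stop at 18) with its pad sunk more than 4 mm under a push of 1 to 4.8 N, which only the softest pad allows; the other two tags are less than 8 mm down and their pads up within 2 mm; the loose things rest within 20 mm of where they stood (((value of joint tag_a above 0.015 m and value of joint pad_a above 0.004 m and contact force between mount_a and the fingers above 1 N and contact force between mount_a and anything else below 4.8 N and value of joint each of tag_b, tag_c below 0.008 m and value of joint each of pad_b, pad_c below 0.002 m) or (value of joint tag_b above 0.015 m and value of joint pad_b above 0.004 m and contact force between mount_b and the fingers above 1 N and contact force between mount_b and anything else below 4.8 N and value of joint each of tag_a, tag_c below 0.008 m and value of joint each of pad_a, pad_c below 0.002 m) or (value of joint tag_c above 0.015 m and value of joint pad_c above 0.004 m and contact force between mount_c and the fingers above 1 N and contact force between mount_c and anything else below 4.8 N and value of joint each of tag_a, tag_b below 0.008 m and value of joint each of pad_a, pad_b below 0.002 m)) and linear speed of each of bead_jar, copper_ring, bottle, reamer, steel_cup, rod_block, brass_weight below 0.02 m/s and distance of each of bead_jar, copper_ring, bottle, reamer, steel_cup, rod_block, brass_weight from where it was at the start of the episode below 0.02 m); the arm keeps its last pose, push and grip.
It fails at once if a loose thing is lifted, knocked over or moved more than 20 mm (distance of any of bead_jar, copper_ring, bottle, reamer, steel_cup, rod_block, brass_weight from where it was at the start of the episode above 0.02 m).
It also fails if it takes over 48 s, if anything falls off the work surface, if the arm or the gripper's body presses on something with over 40 N, if the wrist force passes 120 N, or if a joint passes its speed limit or range.

### The arm

A 6-joint arm with a two-finger parallel gripper is mounted at the origin on the work surface. World frame = base frame: x ahead of the robot, y to its left, z up, the work surface at z = 0. Lengths are in m, angles in rad, forces in N, time in s.
With the tool pointing down it reaches from about 0.225 to 0.875 m from the base axis. Payload 3.4 kg.
Tool frame: the origin (TCP) lies midway between the tips of the shut fingers; the grasp point (between the pads) lies 19 mm behind it (manip.pinch_z is the distance from the TCP to the grasp point, in m); y points along the fingers, z is the direction in which the jaws open and shut, and the axes are right-handed (so a half turn about y gives the same grasp; the last joint's range is limited). The gripper opens to 85 mm and grips with 20 to 120 N. Pads are 22 mm wide; open, the fingers measure 114 mm over their backs; the gripper's body (76 mm by 85 mm) begins 54 mm behind the grasp point. The pads swing forward as they close: fully open they stand 13 mm farther back than shut.
Start: joints at [1.076, 0.276, 1.505, -0, 1.361, -0.121], TCP at [0.21, 0.535, 0.231] pointing down, gripper open.
Joint ranges: [-2.89, 2.89], [-0.75, 2.08], [0.22, 2.7], [-1.18, 4.32], [0.11, 2.71], [-2.7, 2.7]. Speed limits (rad/s): [2.57, 2.57, 3.14, 3.14, 3.14, 3.14].

### API

Orientations are given as a unit quaternion [x, y, z, w].
In Python, from cell import manip gives the robot as it stands.
- The arm moves only by the tool jog_arm, never from a script. Its argument "motion" is one flat list of numbers, 4 for each row, row after row: the shift along the world's x, y, z in mm, then the turn about the world's z in degrees. A call has exactly 5 rows; each row is the pose to reach, as a shift and turn from the pose commanded when the call began; what a row does not reach only later rows make up. A row lasts 1/12 s, in which the tool goes at most 41.7 mm and 7.16 degrees, less where a joint would pass 70% of its speed; a pose out of reach is approached as far as the arm can. A call with a gripper value outside its range is refused whole. "hand" is the finger opening in mm, from 0 to 85.4, set as the call begins (left out, the last holds). The fingers move at their own pace and stop on an object; "squeeze" is the grip in N (left out, the last holds). Time passes only in rows, so rows that repeat a pose let the fingers close, or fill a call up. It gives the time, the measured TCP pose, the force and the opening at its end, in the units of the state.
- manip.state(): the state, without advancing time (a new reading comes with each control period).
- manip.camera(name): name is "side" or "top" or "wrist"; returns a dict with "frame" (400x640x3 uint8, blue, green, red), "fx", "fy", "cx", "cy" (pixels), "R" (3x3) and "t" (3): a world point X has camera coordinates R X + t; the wrist camera has in their place "tool_from_camera" (4x4, takes a point from camera to tool coordinates, whose origin is the TCP and whose axes are the tool frame's). Camera axes: x right, y down, z forward; pixel columns grow to the right and rows downward; lengths in m; the calibration is good to about 2 mm. A picture is of the moment at which its call begins: read the wrist's pose just before it. There is no depth.
- manip.hand_in(): hands the job in, once; it reports no verdict.
Trained networks look in a picture, given as the dict that the camera call returned (one of the last four; its "shot" number tells which), for a name from the list of things; names that differ only in an ending like _2 or _b are one class to them, and where a whole thing is asked for, a point or a joint stands for the part that bears it (a point fixed in the world has none). Each returns a list of dicts, best first, with "score" (0 to 1); they miss things now and then, are a little off and sometimes report something else, mostly with a low value. They report only what shows in the picture. A call takes as long as a camera call. They do not tell look-alikes from the thing itself.
- manip.silhouettes(name, picture): "mask" (400x640 bool, what is visible of it) and "extent" ([left, top, width, height] in pixels, round what is visible of it).
The state is a dict: "t": time; "q": joint angles; "joint_vel": joint speeds; "joint_efforts": joint torques, N m; "tcp_pos": TCP position; "ee_rot": TCP orientation; "wrist_force": force on the tool from outside, world axes, zero at the start; "torque": the same for the moment, N m; "gripper_width": finger opening in m.
Only numpy, scipy, OpenCV 4.12 (cv2) and the standard library are available. Lean on these libraries where they do the work, as an engineer would, in place of code of your own. Each camera call takes 0.05 s, during which the arm holds its last target. There are 200 camera calls.

## Working session

There is one attempt and no reset: what is moved stays moved. The work goes in short steps, Python scripts to look and compute and a tool call to move; the robot and the scene stay as the last step left them, time stands still between calls to the robot, and variables do not carry over. Pictures are saved under pics/ and viewed, about 8 in all and at most 12, crops included, and the job is handed in when it is done.

Besides the shell and the picture viewer there is one more tool, called after ">>>" by a JSON object that holds its "fn" and its "kwargs". jog_arm: Moves the arm, as the interface text tells. Its arguments: {"type":"object","properties":{"motion":{"type":"array","items":{"type":"number"}},"hand":{"type":"number"},"squeeze":{"type":"number"}},"required":["motion"]}

```bash
ls; mkdir -p pics
cat > h.py <<'E'
from cell import manip
import numpy as np, cv2
def pix2w(c,u,v,z):
    R=np.array(c["R"]);t=np.array(c["t"]);d=R.T@np.array([(u-c["cx"])/c["fx"],(v-c["cy"])/c["fy"],1]);o=-R.T@t
    return o+d*(z-o[2])/d[2]
def w2pix(c,X):
    p=np.array(c["R"])@np.array(X)+np.array(c["t"]);return [c["fx"]*p[0]/p[2]+c["cx"],c["fy"]*p[1]/p[2]+c["cy"]]
E
python3 - <<'E'
from h import *
c=manip.camera("top"); cv2.imwrite("pics/top0.png",c["frame"])
print(manip.state())
for n in ["mount_a","pad_a_top","tag_a_top"]:
    for d in manip.silhouettes(n,c):
        m=d["mask"].astype(np.uint8); ys,xs=np.nonzero(m); u,v=xs.mean(),ys.mean()
        print(n,round(d["score"],2),d["extent"],round(u),round(v),m.sum(),pix2w(c,u,v,0.06).round(3))
print(np.array(c["R"]).round(2),c["t"])
s=manip.camera("side"); cv2.imwrite("pics/side0.png",s["frame"])
E
```

```text
pics
{'t': 0.05, 'q': array([ 1.07601651e+00,  2.76584467e-01,  1.50613347e+00,  1.18925926e-05,
        1.36068682e+00, -1.20995723e-01]), 'joint_vel': array([ 0.0010502 , -0.0009338 , -0.00414086,  0.00074607,  0.00092953,
        0.00097982]), 'joint_efforts': array([ 8.32309397e-04, -4.18081498e+01, -2.46674770e+01, -2.59150002e-04,
        5.34289051e-03, -1.58478218e-05]), 'tcp_pos': array([0.20970381, 0.53483299, 0.23044558]), 'ee_rot': array([ 0.6954024 , -0.13158354,  0.1311874 , -0.6941838 ]), 'wrist_force': array([-0.9008174 , -0.53054953,  0.34834829]), 'torque': array([-0.05251896, -0.01494364, -0.01443476]), 'gripper_width': 0.08514374615847589}
mount_a 0.86 [386.6, 182.5, 33.4, 50.0] 402 208 929 [ 0.522 -0.25   0.06 ]
mount_a 0.82 [320.0, 227.1, 30.9, 45.6] 334 251 973 [ 0.39  -0.026  0.06 ]
mount_a 0.73 [415.2, 128.5, 30.2, 42.7] 431 151 932 [ 0.712 -0.356  0.06 ]
mount_a 0.66 [230.6, 194.3, 26.5, 46.3] 245 217 921 [0.508 0.256 0.06 ]
mount_a 0.61 [381.4, 249.1, 28.8, 47.6] 397 271 970 [ 0.322 -0.226  0.06 ]
mount_a 0.6 [317.0, 168.0, 39.7, 44.6] 335 190 890 [ 0.588 -0.036  0.06 ]
pad_a_top 0.95 [230.6, 197.0, 22.3, 37.0] 243 213 496 [0.522 0.264 0.06 ]
tag_a_top 0.63 [386.5, 183.5, 33.9, 48.4] 402 208 913 [ 0.523 -0.25   0.06 ]
[[-0.03 -1.    0.  ]
 [-0.99  0.03 -0.17]
 [ 0.17 -0.01 -0.99]] [0.0133011  0.56950478 1.55063633]
```

Run:
```python
import cv2
a=cv2.imread("pics/top0.png")[95:315,190:490]
cv2.imwrite("pics/topc.png",cv2.resize(a,None,fx=2.66,fy=2.66,interpolation=cv2.INTER_CUBIC))
```

```text
(no output)
```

View pics/topc.png

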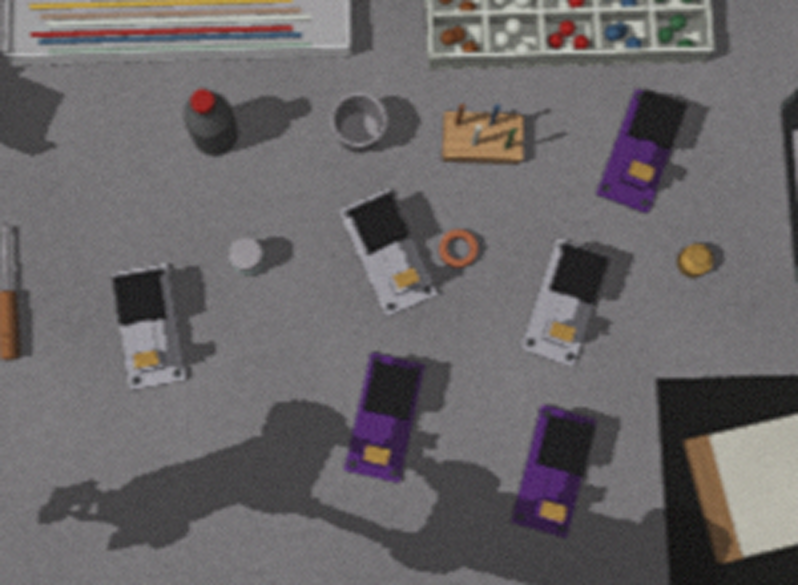

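View pics/side0.png

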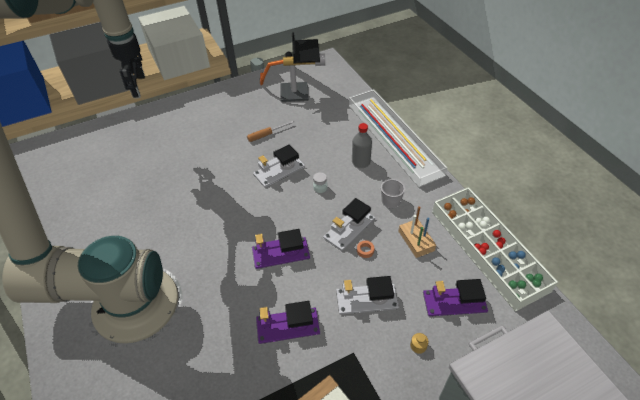

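Candidates in the crop: aluminium mounts at (148,325), (390,250) and (567,300), which fit the description. The purple mounts at (640,150), (385,415) and (555,470) are look-alikes. The bead jar is at (245,255) and the ring at (460,247).

```bash
cat >> h.py <<'E'
def blobs(hsv,lo,hi,amin):
    m=cv2.inRange(hsv,lo,hi);n,l,s,c=cv2.connectedComponentsWithStats(m)
    return [(c[i].round(1),s[i,4],s[i,:4],l==i) for i in range(1,n) if s[i,4]>amin]
E
python3 - <<'E'
from h import *
from scipy.spatial.transform import Rotation as Ro
s=manip.state(); print(Ro.from_quat(s["ee_rot"]).as_matrix().round(3))
c=manip.camera("top"); hsv=cv2.cvtColor(c["frame"],cv2.COLOR_BGR2HSV); print(c["fx"])
for nm,lo,hi,z,a in [("tag",(12,110,90),(28,255,255),.083,15),("pad",(0,0,0),(180,255,42),.060,150)]:
    for p,n,b,m in blobs(hsv,lo,hi,a):
        if 190<p[0]<490 and 110<p[1]<300: print(nm,p,n,b,pix2w(c,*p,z)[:2].round(3))
E
```

```text
[[ 0.931 -0.     0.365]
 [-0.365 -0.001  0.931]
 [-0.    -1.    -0.001]]
489.22852278912205
tag [370.3 146.6] 385 [357 137  29  19] [ 0.724 -0.155]
tag [430.8 158.8] 43 [427 156   9   7] [ 0.678 -0.35 ]
tag [450.9 192.4] 114 [445 187  13  12] [ 0.566 -0.407]
tag [342.5 199.1] 36 [339 196   8   7] [ 0.554 -0.059]
tag [191.8 217.1] 101 [190 205   5  25] [0.51  0.421]
tag [401.1 219.3] 39 [397 217   9   6] [ 0.483 -0.243]
tag [244.4 229.6] 38 [241 227   8   6] [0.465 0.254]
tag [456.6 278.7] 334 [448 259  21  47] [ 0.293 -0.405]
tag [331.2 265.6] 46 [327 263   9   7] [ 0.344 -0.016]
tag [397.7 286.8] 49 [393 284  10   7] [ 0.273 -0.22 ]
pad [436.9 139.4] 285 [427 129  21  22] [ 0.749 -0.38 ]
pad [332.3 178.4] 267 [321 168  22  22] [ 0.627 -0.029]
pad [407.6 197.5] 279 [398 187  20  22] [ 0.557 -0.271]
pad [242.2 206.3] 277 [233 197  19  20] [0.543 0.265]
pad [337.  241.4] 294 [328 231  19  22] [ 0.421 -0.038]
pad [483.9 276.6] 3801 [437 236  97  82] [ 0.297 -0.498]
pad [402.7 261.9] 317 [392 252  21  22] [ 0.35  -0.244]
```

>>> {"fn": "jog_arm", "kwargs": {"motion": [30,-24,0,0,60,-48,0,0,90,-72,0,0,120,-96,0,0,150,-120,0,0], "hand": 0, "squeeze": 20}}

```text
t: 0.72
tcp_pos: [0.361, 0.4142, 0.2314]
ee_rot: [-0.695, 0.131, -0.131, 0.695]
wrist_force: [1.2, 0.1, -0.8]
gripper_width: 0.026
```

>>> {"fn": "jog_arm", "kwargs": {"motion": [30,-24,0,0,60,-48,0,0,90,-72,0,0,120,-96,0,0,150,-120,0,0]}}

```text
t: 1.13
tcp_pos: [0.5112, 0.2939, 0.2314]
ee_rot: [-0.695, 0.131, -0.131, 0.695]
wrist_force: [-0.2, 0.1, 0.6]
gripper_width: 0.0001
```

>>> {"fn": "jog_arm", "kwargs": {"motion": [17,-15,-10,0,33,-30,-30,0,33,-30,-50,0,33,-30,-70,0,33,-30,-70,0]}}

```text
t: 1.55
tcp_pos: [0.5406, 0.2637, 0.157]
ee_rot: [0.696, -0.135, 0.129, -0.693]
wrist_force: [-1.0, -0.5, -1.2]
gripper_width: -0.0001
```

```bash
cat >> h.py <<'E'
from scipy.spatial.transform import Rotation as Ro
def wrist():
    s=manip.state();c=manip.camera("wrist");T=np.eye(4);T[:3,:3]=Ro.from_quat(s["ee_rot"]).as_matrix();T[:3,3]=s["tcp_pos"]
    W=T@np.array(c["tool_from_camera"]);c["R"]=W[:3,:3].T;c["t"]=-W[:3,:3].T@W[:3,3]
    return s,c
E
python3 - <<'E'
from h import *
s,c=wrist(); print(s["tcp_pos"],s["wrist_force"])
f=c["frame"].copy()
for X in [(.543,.265,.062),(.465,.254,.084),tuple(s["tcp_pos"]),(s["tcp_pos"][0],s["tcp_pos"][1],.062)]:
    p=w2pix(c,X);print(np.round(p)); cv2.circle(f,(int(p[0]),int(p[1])),5,(0,0,255),2)
cv2.imwrite("pics/w1.png",f)
E
```

```text
[0.54063514 0.26372416 0.15699936] [-0.96608312 -0.4988135  -1.1945628 ]
[326. 210.]
[265. 118.]
[322. 268.]
[323. 208.]
```

View pics/w1.png

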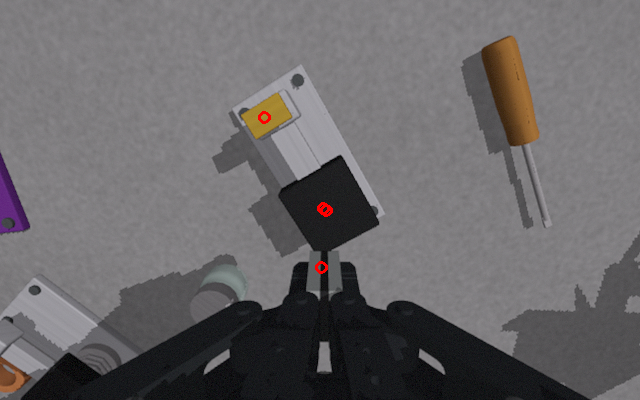

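The wrist view shows the pad at about (330,204), within a few mm of the estimate, and the tag at (268,116). The finger tips are over the pad.

>>> {"fn": "jog_arm", "kwargs": {"motion": [2,2,-30,0,2,2,-60,0,2,2,-80,0,2,2,-84,0,2,2,-84,0]}}

```text
t: 2.02
tcp_pos: [0.5447, 0.2676, 0.0772]
ee_rot: [0.695, -0.132, 0.131, -0.695]
wrist_force: [-0.1, -0.3, 0.0]
gripper_width: 0.0001
```

>>> {"fn": "jog_arm", "kwargs": {"motion": [0,0,-6,0,0,0,-12,0,0,0,-18,0,0,0,-22,0,0,0,-22,0]}}

```text
t: 2.43
tcp_pos: [0.5463, 0.2679, 0.0566]
ee_rot: [-0.694, 0.13, -0.132, 0.696]
wrist_force: [-0.1, -0.4, 9.3]
gripper_width: 0.0001
```

>>> {"fn": "jog_arm", "kwargs": {"motion": [0,0,0,0,0,0,0,0,0,0,0,0,0,0,0,0,0,0,0,0]}}

```text
t: 2.85
tcp_pos: [0.5463, 0.2679, 0.0575]
ee_rot: [-0.694, 0.13, -0.133, 0.696]
wrist_force: [-1.7, 0.3, 8.8]
gripper_width: -0.0002
```

>>> {"fn": "jog_arm", "kwargs": {"motion": [0,0,-3,0,0,0,-5,0,0,0,-5,0,0,0,-5,0,0,0,-5,0]}}

```text
t: 3.27
tcp_pos: [0.5463, 0.2679, 0.053]
ee_rot: [-0.694, 0.13, -0.133, 0.696]
wrist_force: [-1.8, 0.2, 11.5]
gripper_width: -0.0001
```

Run:
```python
from h import *
s,c=wrist(); print(s["tcp_pos"],s["wrist_force"])
cv2.imwrite("pics/s2.png",cv2.resize(manip.camera("side")["frame"][120:220,220:330],None,fx=4,fy=4,interpolation=cv2.INTER_CUBIC))
```

```text
[0.54632195 0.26792    0.05295457] [-1.78977821  0.15595262 11.48911628]
```

View pics/s2.png

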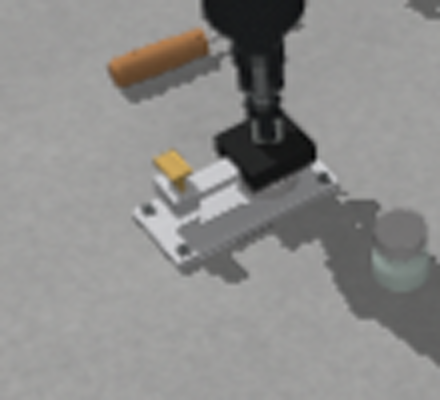

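The side crop shows the fingers on the sunken left pad with the tag (172,165) up. At 11.5 N this pad is firm, so I move to the middle one.

>>> {"fn": "jog_arm", "kwargs": {"motion": [0,0,20,0,0,0,60,0,0,0,100,0,10,-37,110,0,20,-74,110,0]}}

```text
t: 3.78
tcp_pos: [0.5678, 0.1949, 0.1655]
ee_rot: [-0.693, 0.126, -0.133, 0.697]
wrist_force: [0.6, -0.5, -0.4]
gripper_width: -0.0001
```

>>> {"fn": "jog_arm", "kwargs": {"motion": [10,-37,0,0,20,-74,0,0,30,-111,0,0,40,-148,0,0,50,-185,0,0]}}

```text
t: 4.2
tcp_pos: [0.6153, 0.0065, 0.1607]
ee_rot: [-0.695, 0.131, -0.132, 0.695]
wrist_force: [-0.4, 0.6, 0.1]
gripper_width: -0.0003
```

>>> {"fn": "jog_arm", "kwargs": {"motion": [5,-20,0,0,11,-38,0,0,11,-38,-30,0,11,-38,-60,0,11,-38,-80,0]}}

```text
t: 4.62
tcp_pos: [0.6251, -0.0303, 0.0784]
ee_rot: [-0.695, 0.132, -0.131, 0.695]
wrist_force: [-0.0, 0.1, 0.1]
gripper_width: -0.0001
```

Run:
```python
from h import *
s,c=wrist(); print(s["tcp_pos"],s["wrist_force"])
f=c["frame"].copy()
for X in [(.627,-.029,.062),(.554,-.059,.084),tuple(s["tcp_pos"]),(s["tcp_pos"][0],s["tcp_pos"][1],.062)]:
    p=w2pix(c,X);print(np.round(p)); cv2.circle(f,(int(p[0]),int(p[1])),5,(0,0,255),2)
cv2.imwrite("pics/w3.png",f)
```

```text
[ 0.62506378 -0.03031528  0.07839884] [-0.01627492  0.08110211  0.12137882]
[326. 255.]
[194. 153.]
[322. 268.]
[322. 253.]
```

View pics/w3.png

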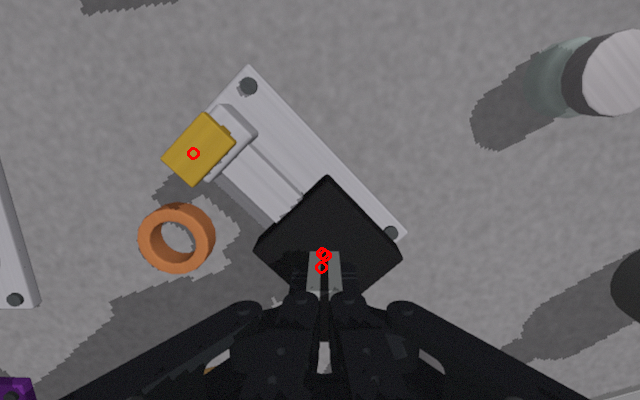

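The middle pad, centre about (328,248), is under the tips at (322,253), and the tag is at (198,148). Pressing.

>>> {"fn": "jog_arm", "kwargs": {"motion": [2,2,-8,0,2,2,-16,0,2,2,-22,0,2,2,-24,0,2,2,-24,0]}}

```text
t: 5.08
tcp_pos: [0.6289, -0.0275, 0.057]
ee_rot: [-0.695, 0.131, -0.132, 0.695]
wrist_force: [0.4, 1.0, 2.4]
gripper_width: -0.0003
```

>>> {"fn": "jog_arm", "kwargs": {"motion": [0,0,0,0,0,0,0,0,0,0,0,0,0,0,0,0,0,0,0,0]}}

```text
t: 5.5
tcp_pos: [0.6284, -0.0277, 0.0568]
ee_rot: [-0.695, 0.131, -0.132, 0.695]
wrist_force: [1.3, 0.4, 1.7]
gripper_width: 0.0002
```

>>> {"fn": "jog_arm", "kwargs": {"motion": [0,0,-3,0,0,0,-4,0,0,0,-4,0,0,0,-4,0,0,0,-4,0]}}

```text
t: 5.92
tcp_pos: [0.6282, -0.0278, 0.0524]
ee_rot: [-0.695, 0.131, -0.132, 0.695]
wrist_force: [1.7, 0.3, 3.3]
gripper_width: 0.0001
```

>>> {"fn": "jog_arm", "kwargs": {"motion": [0,0,0,0,0,0,0,0,0,0,0,0,0,0,0,0,0,0,0,0]}}

```text
t: 6.33
tcp_pos: [0.6282, -0.0278, 0.0524]
ee_rot: [-0.695, 0.131, -0.132, 0.695]
wrist_force: [2.9, -0.6, 2.4]
gripper_width: 0.0002
```

About 2.5 N at 9.6 mm, so the middle pad is the soft one. Now the right pad.

>>> {"fn": "jog_arm", "kwargs": {"motion": [0,0,20,0,0,0,60,0,0,0,100,0,-10,-35,110,0,-20,-70,110,0]}}

```text
t: 6.75
tcp_pos: [0.6095, -0.0972, 0.1662]
ee_rot: [0.695, -0.128, 0.132, -0.695]
wrist_force: [-0.2, -0.8, -0.0]
gripper_width: -0.0001
```

>>> {"fn": "jog_arm", "kwargs": {"motion": [-10,-35,0,0,-20,-70,0,0,-30,-105,0,0,-40,-140,0,0,-51,-173,0,0]}}

```text
t: 7.17
tcp_pos: [0.555, -0.2718, 0.1613]
ee_rot: [-0.694, 0.133, -0.13, 0.695]
wrist_force: [0.5, -0.0, -0.1]
gripper_width: 0.0001
```

>>> {"fn": "jog_arm", "kwargs": {"motion": [0,0,-20,0,0,0,-50,0,0,0,-80,0,0,0,-82,0,0,0,-82,0]}}

```text
t: 7.58
tcp_pos: [0.5546, -0.2693, 0.078]
ee_rot: [-0.694, 0.134, -0.129, 0.696]
wrist_force: [0.0, -0.4, 1.0]
gripper_width: 0.0002
```

Run:
```python
from h import *
s,c=wrist(); print(s["tcp_pos"],s["wrist_force"])
f=c["frame"].copy()
for X in [(.557,-.271,.062),(.483,-.243,.084),(s["tcp_pos"][0],s["tcp_pos"][1],.062)]:
    p=w2pix(c,X);print(np.round(p)); cv2.circle(f,(int(p[0]),int(p[1])),5,(0,0,255),2)
cv2.imwrite("pics/w4.png",f)
```

```text
[ 0.55459478 -0.26934692  0.07796278] [ 0.03850977 -0.43624109  0.97260347]
[321. 258.]
[317. 101.]
[322. 254.]
```

View pics/w4.png

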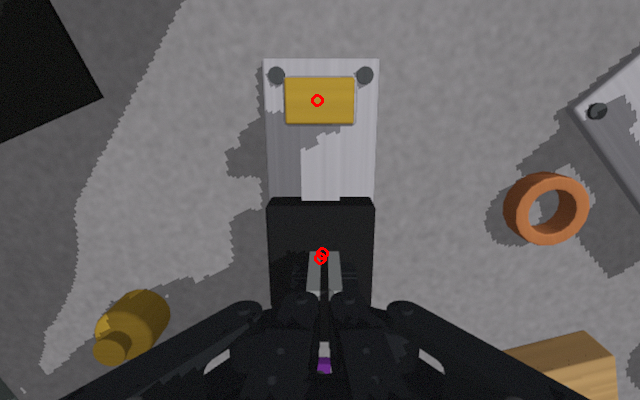

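The right pad, about (321,252), is under the tips. The brass weight at (130,325) is clear of the gripper.

>>> {"fn": "jog_arm", "kwargs": {"motion": [0,-1,-8,0,0,-1,-16,0,0,-1,-22,0,0,-1,-28,0,0,-1,-28,0]}}

```text
t: 8.05
tcp_pos: [0.558, -0.2721, 0.053]
ee_rot: [0.695, -0.13, 0.132, -0.695]
wrist_force: [-0.3, 1.2, 8.7]
gripper_width: 0.0
```

>>> {"fn": "jog_arm", "kwargs": {"motion": [0,0,0,0,0,0,0,0,0,0,0,0,0,0,0,0,0,0,0,0]}}

```text
t: 8.47
tcp_pos: [0.558, -0.2721, 0.0542]
ee_rot: [0.695, -0.13, 0.132, -0.694]
wrist_force: [-1.2, -0.5, 8.3]
gripper_width: 0.0002
```

Firm, 8.5 N at about 8 mm. So the soft pad is the middle one, and I go to its tag.

>>> {"fn": "jog_arm", "kwargs": {"motion": [0,0,20,0,0,0,60,0,0,0,95,0,-1,35,95,0,-2,70,95,0]}}

```text
t: 8.88
tcp_pos: [0.557, -0.2033, 0.1503]
ee_rot: [0.695, -0.13, 0.135, -0.694]
wrist_force: [0.0, 0.7, -1.0]
gripper_width: 0.0002
```

>>> {"fn": "jog_arm", "kwargs": {"motion": [0,35,0,0,-1,70,0,0,-2,105,0,0,-2,135,0,0,-2,143,-10,0]}}

```text
t: 9.3
tcp_pos: [0.5535, -0.0545, 0.139]
ee_rot: [-0.694, 0.129, -0.131, 0.696]
wrist_force: [0.8, -0.3, 0.3]
gripper_width: 0.0001
```

>>> {"fn": "jog_arm", "kwargs": {"motion": [0,0,-10,0,0,0,-20,0,0,0,-25,0,0,0,-25,0,0,0,-25,0]}}

```text
t: 9.72
tcp_pos: [0.5528, -0.06, 0.1115]
ee_rot: [0.695, -0.132, 0.132, -0.695]
wrist_force: [-0.4, 0.5, 0.8]
gripper_width: 0.0001
```

Run:
```python
from h import *
s,c=wrist(); print(s["tcp_pos"],s["wrist_force"])
f=c["frame"].copy()
hsv=cv2.cvtColor(f,cv2.COLOR_BGR2HSV)
for p,n,b,m in blobs(hsv,(20,110,60),(28,255,255),300): print(p,n,b,pix2w(c,*p,.084))
for X in [(.554,-.059,.084),(s["tcp_pos"][0],s["tcp_pos"][1],.084)]:
    p=w2pix(c,X);print(np.round(p)); cv2.circle(f,(int(p[0]),int(p[1])),5,(0,0,255),2)
cv2.imwrite("pics/w5.png",f)
```

```text
[ 0.55277241 -0.06000207  0.11149261] [-0.38325443  0.45773123  0.75766945]
[326.5 237.4] 1220 [298 215  56  44] [ 0.54972918 -0.05626805  0.084     ]
[  9.1 241.7] 504 [  0 230  27  31] [ 0.48738486 -0.22162779  0.084     ]
[325. 246.]
[322. 244.]
```

View pics/w5.png

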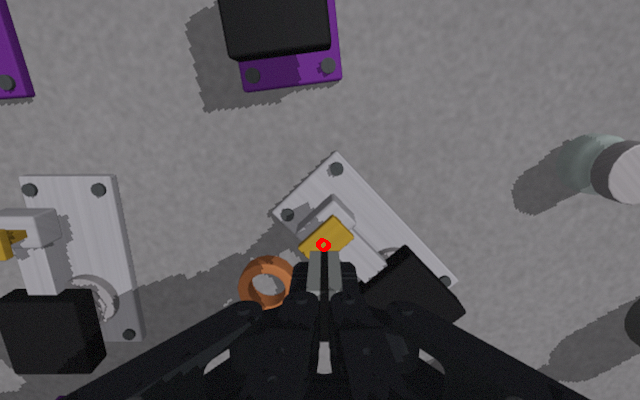

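The tag is at about (326,242), and the tips at (322,244) sit over it. Pushing down gently.

>>> {"fn": "jog_arm", "kwargs": {"motion": [-1,2,-10,0,-1,2,-20,0,-1,2,-26,0,-1,2,-29,0,-1,2,-32,0]}}

```text
t: 10.18
tcp_pos: [0.5513, -0.0566, 0.0795]
ee_rot: [-0.695, 0.132, -0.131, 0.695]
wrist_force: [-1.0, -0.9, 1.6]
gripper_width: 0.0
```

>>> {"fn": "jog_arm", "kwargs": {"motion": [0,0,-3,0,0,0,-6,0,0,0,-9,0,0,0,-12,0,0,0,-15,0]}}

```text
t: 10.6
tcp_pos: [0.5519, -0.0567, 0.0652]
ee_rot: [-0.695, 0.131, -0.131, 0.695]
wrist_force: [-1.0, -0.1, 2.6]
gripper_width: 0.0001
```

>>> {"fn": "jog_arm", "kwargs": {"motion": [0,0,-2,0,0,0,-4,0,0,0,-5,0,0,0,-6,0,0,0,-6,0]}}

```text
t: 11.02
tcp_pos: [0.552, -0.0566, 0.0592]
ee_rot: [-0.695, 0.131, -0.131, 0.695]
wrist_force: [-1.4, 0.4, 2.0]
gripper_width: 0.0003
```

>>> {"fn": "jog_arm", "kwargs": {"motion": [0,0,0,0,0,0,0,0,0,0,0,0,0,0,0,0,0,0,0,0]}}

```text
t: 11.43
tcp_pos: [0.552, -0.0567, 0.0594]
ee_rot: [-0.695, 0.131, -0.131, 0.695]
wrist_force: [-2.1, 0.3, 2.1]
gripper_width: -0.0002
```

Run:
```python
from h import *
s=manip.state(); print(s["tcp_pos"],s["wrist_force"])
c=manip.camera("side");p=w2pix(c,s["tcp_pos"]);u,v=int(p[0]),int(p[1]);print(u,v)
cv2.imwrite("pics/s6.png",cv2.resize(c["frame"][v-50:v+50,u-50:u+80],None,fx=6,fy=6,interpolation=cv2.INTER_CUBIC))
```

```text
[ 0.55196141 -0.05666727  0.05938673] [-2.08246486  0.33563657  2.12261477]
337 225
```

View pics/s6.png

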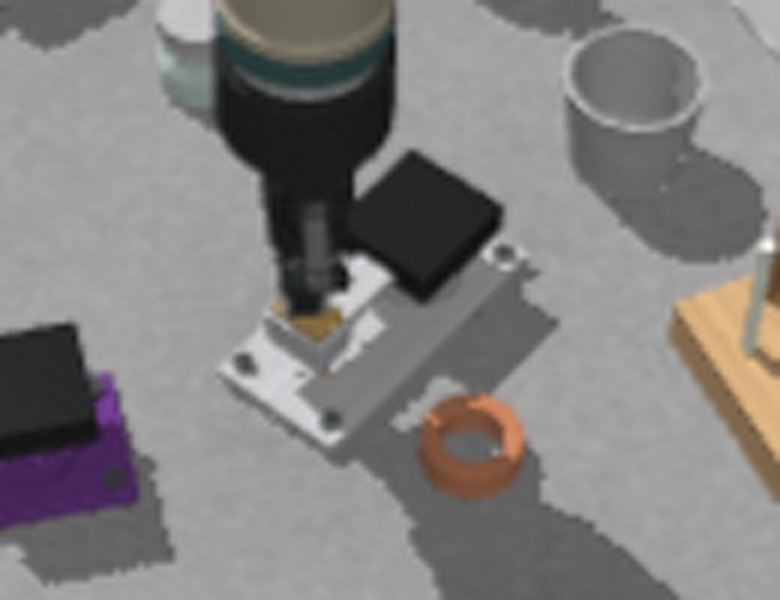

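The tag is almost seated in its guide at (310,320) and the pad has sunk. I go 2 mm lower for margin, about 10 mm of pad travel.

>>> {"fn": "jog_arm", "kwargs": {"motion": [0,0,-1,0,0,0,-2,0,0,0,-2,0,0,0,-2,0,0,0,-2,0]}}

```text
t: 11.9
tcp_pos: [0.5521, -0.0567, 0.0573]
ee_rot: [-0.695, 0.131, -0.131, 0.695]
wrist_force: [-1.4, 0.2, 1.9]
gripper_width: -0.0001
```

>>> {"fn": "jog_arm", "kwargs": {"motion": [0,0,0,0,0,0,0,0,0,0,0,0,0,0,0,0,0,0,0,0]}}

```text
t: 12.32
tcp_pos: [0.5521, -0.0567, 0.0574]
ee_rot: [-0.695, 0.131, -0.132, 0.695]
wrist_force: [-1.7, 0.6, 2.8]
gripper_width: -0.0002
```

Run:
```python
from h import *
F=[]
for i in range(6):
    c=manip.camera("side");F.append(manip.state()["wrist_force"])
s=manip.state();print(s["tcp_pos"],np.mean(F,0).round(2),np.std(F,0).round(2))
cv2.imwrite("pics/s7.png",c["frame"][80:380,220:520].repeat(2,0).repeat(2,1))
```

```text
[ 0.55210856 -0.05670319  0.05738055] [-1.15  0.77  2.9 ] [0.66 0.48 0.38]
```

View pics/s7.png

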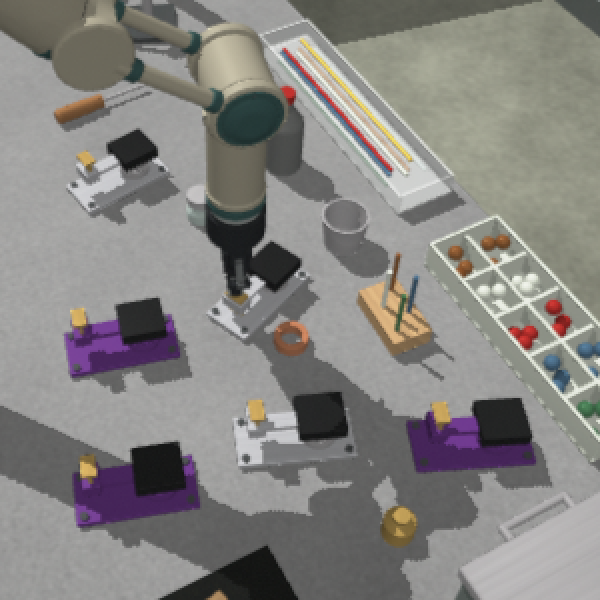

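The left tag (87,160) and right tag (257,410) are up, the loose things are in place, and the middle tag is held down at about 2.9 N. Handing in.

```bash
python3 -c "
from cell import manip
manip.hand_in();s=manip.state();print(s['t'],s['tcp_pos'],s['wrist_force'])"
```

```text
the job is handed in; nothing more can be done
the job is handed in; nothing more can be done
```

The middle pad is the soft one. Its tag is pushed down and I handed the job in, at about 12.7 s, with the fingers still holding it.

| Pad | Depth pressed | Force | Verdict |
|---|---|---|---|
| Left | about 9 mm | about 11.5 N | firm |
| Middle | about 9.6 mm | about 2.5–3 N | soft |
| Right | about 8 mm | about 8.5 N | firm |

**Final hold:** my last check had the fingertips at z = 57.4 mm under about 2.9 N. That fits the tag at its 18 mm stop with the pad about 10.6 mm down, short of the pad's 15 mm stop.

**Rest of the bench:** the last side picture showed the left and right tags up and the loose things in that view where they had stood. The purple look-alikes were not touched.

The pad and tag depths are worked out from fingertip height, because the joints can't be read directly. The wrist force reading wavers by about 0.5 N, with a sideways reading of about 1–2 N. No check failed, and the state after handing in was not available.

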